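Index the bench magnifier over the culture dish

ROBOT

A 6-joint arm with a two-finger parallel gripper is mounted at the origin on a cart in front of the work surface, level with it; the furniture and walls round the work are solid. World frame = base frame: x ahead of the robot, y to its left, z up, the work surface at z = 0. Lengths are in m, angles in degrees, forces in N, time in s.
With the tool pointing down it reaches from about 0.4 to 0.825 m from the base axis. Payload 7 kg.
Tool frame: the origin (TCP) lies on the centre line of the jaws, within the pads' length; the fingertips stand 11 mm ahead of it and the grasp point (between the pads) lies 8 mm behind it; z points along the fingers, y is the line along which they close (so a half turn about z gives the same grasp; the last joint's range is limited). The gripper opens to 88 mm and grips with 3 to 60 N. Pads are 19 mm wide; open, the fingers measure 130 mm over their backs; the gripper's body (78 mm by 193 mm) begins 47 mm behind the grasp point.
Start: joints at [79.876, 20.546, 0.682, 0, -70.136, -16.507], TCP at [0.303, 0.603, 0.238] pointing down, gripper open.
Joint ranges: [-176.03, 176.03], [-82.01, 121.73], [-58.28, 71.71], [-173.87, 95.51], [-174.79, -0.11], [-173.66, 173.66]. Speed limits (degrees/s): [136.94, 136.94, 172.46, 180, 180, 180].

INTERFACE

Orientations are given as [roll, pitch, yaw] about the fixed x, y, z axes, in that order (R = Rz(yaw) Ry(pitch) Rx(roll)).
In Python, from plant import r, capture, camera_model, job gives the robot as it stands.
- The arm moves only by the tool drive_tool, never from a script. Its argument "increments" is a list that holds one entry, the list of rows, each a list of 5 numbers: the gripper's target within -1 to 1 (fully open at 1, half-way at 0, shut at -1), then the shift along the tool's x, y, z scaled (see below), then the turn about the tool's z scaled (see below). In form: [[[gripper, tx, ty, tz, roll], ...]]. A call has 1 to 5 rows; each row is the pose to reach, as a shift and turn from the pose commanded when the call began, along the tool's axes at that moment, turning the shorter way round; what a row does not reach only later rows make up. The controller multiplies each number of a shift by 120 mm and each number of a turn by 360 degrees. A row lasts 1/8 s, in which the tool goes at most 62.5 mm and 10.7 degrees, less where a joint would pass 70% of its speed; a pose out of reach is approached as far as the arm can. A call with a number of a shift or a turn outside -1 to 1 is refused whole. A call with a gripper value outside its range is refused whole. The fingers move at their own pace and stop on an object; "squeeze" is the grip in N (left out, the last holds). Time passes only in rows, so rows that repeat a pose let the fingers close. It gives the time, the measured TCP pose, the force, the opening and the grip force at its end, in the units of the state.
- r.get_state(): the state, without advancing time (a new reading comes with each control period).
- capture(name): name is "side" or "top"; returns the picture (480x640x3 uint8, red, green, blue); there is no depth.
- camera_model(name): a dict with "camera_matrix" (3x3 intrinsics, pixels), "rvec" (rotation vector, rad) and "tvec" (3), from world to camera coordinates, as OpenCV has them. Camera axes: x right, y down, z forward; pixel columns grow to the right and rows downward; lengths in m; the calibration is good to about 2 mm. A picture is of the moment at which its call begins. camera_model takes no time and is no camera call.
- job.close_job(): hands the job in; it is judged then, once.
The state is a dict: "time_s": time; "joints": joint angles; "qd": joint speeds; "joint_torque": joint torques, N m; "tcp_pos": TCP position; "eef_rot": TCP orientation; "contact_force": force on the tool from outside, world axes, zero at the start; "moment": the same for the moment, N m; "gripper_width": finger opening in m; "gripper_force": force on a finger pad.
Only numpy, scipy, OpenCV 4.12 (cv2) and the standard library are available. Lean on these libraries where they do the work, as an engineer would, in place of code of your own. Each camera call takes 0.05 s, during which the arm holds its last target. There are 200 camera calls.

TASK

The swing-arm magnifier is locked in its middle position. Pull the T-handled locking plunger up and twist it so that it stays out by itself, swing the magnifier until its lens is over the round culture dish, then twist the plunger back so that it drops fully home and locks the arm there. Leave the dish and the slide tray where they stand.

Things in the scene. Friction and masses are not known exactly. Their poses are not given: they have to be found in the camera images.
- stand: Fixed magnifier stand. Origin: under the swivel pivot, on the worktop; x points to the back (plunger side), y to its left, z up. Grey base plate 260x340x12 mm (x -135 to 125 mm). The pivot is the upright axis through the origin. Plunger axis upright at x=65 y=0, in a grey bracket 87 mm high with a slotted steel barrel (38 mm across) up to 107.5 mm.
- swing_arm (a joint): Turn of the magnifier arm about the pivot, rad, stops at -1.0 and 1.0. 0: lens straight in front (-x of the stand). Positive: counterclockwise from above, so the lens goes to the stand's -y side. The steel plate behind the pivot has three holes for the plunger's pin: arm at -0.87, 0 and 0.87. It stays where it is left (0.12 N m friction); the round-ended pin centres it if it is within 0.06 rad of a hole.
- lens_centre (a point): Centre of the magnifying lens, 66 mm above the worktop, 140 mm from the pivot. Lens in a black ring 88 mm across, 14 mm thick, that swings above the dish and tray.
- grip_post (a point): Middle of the upper half of the upright black grip on the arm, 75 mm from the pivot between pivot and lens; round, 24 mm thick at the top, from 78 to 134 mm above the worktop; this point is at 116 mm. Used to swing the arm.
- plunger (a joint): Lift of the locking plunger, m: 0 fully home (pin in a hole), stop at 0.021. A spring pushes it down with 5 N at home, 9 N when out. Lifted 17 mm or more, its cross lug clears the barrel and it can be twisted; let go then, it rests on the barrel at about 0.016 and stays out. The pin clears the plate at 14 mm. When twisted back over a hole it drops home; over the plate it stops at about 0.014.
- twist (a joint): Turn of the plunger's T-handle, rad: 0 handle along the stand's x (the only angle at which it can be home), positive counterclockwise from above, stop at 1.3. Twisted more than 0.5 it is safely parked; it turns easily only when lifted.
- handle_centre (a point): Centre of the black T-handle bar on the plunger, 70 mm long, 14 mm wide, 16 mm high; 140 mm above the worktop when home, 156 mm when parked. Its x axis is the long direction of the bar, z up. Free space of 24 mm between bar and barrel when home.
- dish: Round flat culture dish, clear plastic, 64 mm across, 14 mm high, loose on the base plate at the stand's left or right front, under one of the two side positions of the lens. Origin: centre of its underside.
- tray: Black slotted slide tray, 62x105x16 mm, loose on the base plate under the other side position. Origin: centre of its underside. Not to be moved.
Mind the look-alikes: they are no part of the job. What is meant by the dish is not pink, and is the smaller of those in its own colour.

How it is judged (in metres and radians):
On the way, in this order (a step that is already met when the one before it is completed fails the run):
1. the plunger is pulled up, twisted and stays out with the hand off it (value of joint plunger above 0.014 m and value of joint twist above 0.5 rad and contact force between the fingers and plunger below 0.1 N), for 0.2 s.
2. the lens is over the dish while the plunger is still parked out (value of joint plunger above 0.014 m and value of joint twist above 0.5 rad and horizontal distance between lens_centre and dish below 0.03 m), for 0.1 s.
At the end, for the whole second after the job is handed in: The plunger is twisted back (within 0.2 rad) and fully home (within 3 mm), so that the arm is locked, at rest, with the lens centre over the dish (within 25 mm, seen from above); dish and tray are within 15 mm of where they stood (value of joint plunger below 0.003 m and value of joint twist below 0.2 rad and horizontal distance between lens_centre and dish below 0.025 m and velocity of joint swing_arm between -0.02 and 0.02 rad/s and contact force between the fingers and plunger below 0.1 N and distance of each of dish, tray from where it was at the start of the episode below 0.015 m); the robot touches nothing.
It fails at once if the dish or the slide tray is pushed away (more than 30 mm) (distance of any of dish, tray from where it was at the start of the episode above 0.03 m).
It also fails if it takes over 58 s, if anything falls off the work surface, if the arm or the gripper's body presses on something with over 40 N, if the wrist force passes 120 N, or if a joint passes its speed limit or range.

## Working session

There is one attempt and no reset: what is moved stays moved. The work goes in short steps, Python scripts to look and compute and a tool call to move; the robot and the scene stay as the last step left them, time stands still between calls to the robot, and variables do not carry over. Pictures are saved under pics/ and viewed, at most 10 in all, crops included, and the job is handed in when it is done.

Besides the shell and the picture viewer there is one more tool, called after ">>>" by a JSON object that holds its "fn" and its "kwargs". drive_tool: Moves the arm, as the interface text tells. Its arguments: {"type":"object","properties":{"increments":{"type":"array"},"squeeze":{"type":"number"}},"required":["increments"]}

```bash
mkdir -p pics; ls; python3 - <<'E'
from plant import r,capture,camera_model,job
import cv2
for n in("top","side"):
    cv2.imwrite(f"pics/{n}0.png",capture(n)[:,:,::-1]); print(n,camera_model(n))
print(r.get_state())
E
```

```text
pics
top {'camera_matrix': array([[564.54241501,   0.        , 318.44639462],
       [  0.        , 564.54241501, 233.98435759],
       [  0.        ,   0.        ,   1.        ]]), 'rvec': array([ 2.13607087, -2.15362467,  0.14389839]), 'tvec': array([0.13131001, 0.50650181, 1.17253131])}
side {'camera_matrix': array([[591.8676435 ,   0.        , 314.98223444],
       [  0.        , 591.8676435 , 235.33208936],
       [  0.        ,   0.        ,   1.        ]]), 'rvec': array([ 2.12933552, -0.26397254,  0.11456591]), 'tvec': array([-0.46138235,  0.2335573 ,  1.16377286])}
{'time_s': 0.1, 'joints': array([ 7.98766598e+01,  2.05873710e+01,  6.39714631e-01, -1.60854231e-02,
       -7.01344425e+01, -1.65063894e+01]), 'qd': array([-0.05018984,  0.03839548,  0.06505665,  0.06493883, -0.02678911,
        0.05275376]), 'joint_torque': array([-1.32671536e-03, -5.84167349e+01,  2.93748307e+01,  7.01542631e+00,
        1.01389736e-02, -5.25039673e-05]), 'tcp_pos': array([0.30240265, 0.60302108, 0.23672635]), 'eef_rot': array([ 1.79916988e+02, -8.82908925e-03, -2.66352001e+01]), 'contact_force': array([-0.10855234,  0.36434046,  0.14400615]), 'moment': array([-0.01967193, -0.00485787,  0.01222212]), 'gripper_force': 0.0, 'gripper_width': 0.08766533408467346}
```

View pics/top0.png

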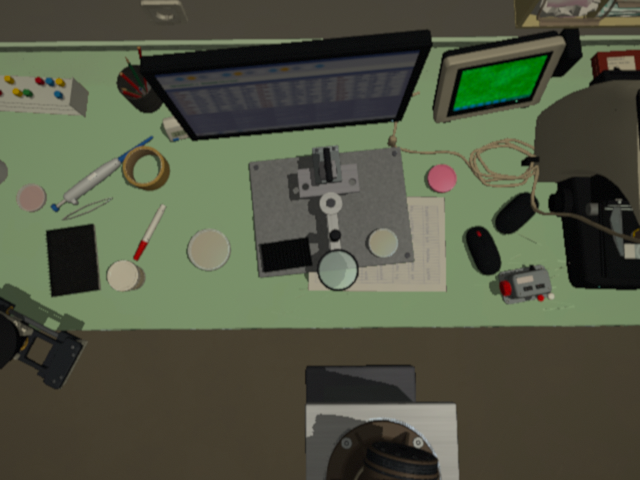

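View pics/side0.png

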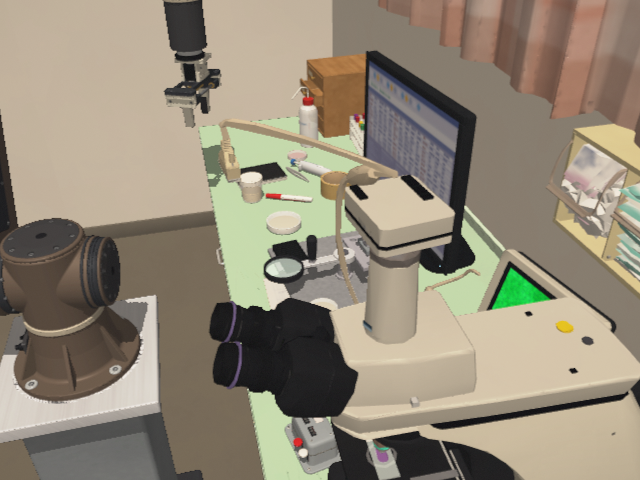

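Candidates for the dish are the off-white disc on the plate at top (383,242), a larger off-white disc (208,250), pink discs (442,179) and (31,198), and a cup (123,276). I choose (383,242), which is the smaller off-white one, lies on the plate, and is on the stand's right. Next is a close crop to check it, with the side view beside it.

```bash
cat > h.py <<'E'
import cv2,numpy as np
from plant import r,capture,camera_model,job
def cam(n):
    m=camera_model(n);R=cv2.Rodrigues(m["rvec"])[0];return m["camera_matrix"],R,np.array(m["tvec"]).ravel()
def ray(n,p):
    K,R,t=cam(n);d=R.T@np.linalg.solve(K,[p[0],p[1],1.]);return -R.T@t,d/np.linalg.norm(d)
def onz(n,p,z):
    o,d=ray(n,p);return o+d*(z-o[2])/d[2]
def tri(pt,ps):
    o,d=ray("top",pt);q,e=ray("side",ps)
    s=np.linalg.lstsq(np.c_[d,-e],q-o,rcond=None)[0];a=o+d*s[0];b=q+e*s[1];return (a+b)/2,np.linalg.norm(a-b)
def proj(n,X):
    K,R,t=cam(n);c=K@(R@np.asarray(X,float)+t);return c[:2]/c[2]
E
python3 - <<'E'
import cv2,numpy as np
from h import *
a=cv2.imread("pics/top0.png")[135:290,240:430];b=cv2.imread("pics/side0.png")[215:335,250:400]
a=cv2.resize(a,None,fx=2.1*1.0,fy=2.1,interpolation=2);b=cv2.resize(b,(400,320),interpolation=2)
c=np.zeros((330,800,3),np.uint8);c[:a.shape[0],:a.shape[1]]=a[:330];c[:320,400:]=b
c=cv2.convertScaleAbs(c,alpha=1.6);cv2.imwrite("pics/c0.png",c)
for p in [(250,165),(394,149),(412,262),(258,276)]: print(onz("top",p,.012).round(3))
for n,p,z in [("dish",(383,242),.02),("big",(208,250),.01),("tray",(286,255),.028),("pivot",(331,203),.07),("lens",(338,270),.066),("handle",(325,162),.148)]: 
  X=onz("top",p,z);print(n,X.round(3),proj("side",X).round(0))
E
```

```text
[0.667 0.278 0.012]
[ 0.701 -0.043  0.012]
[ 0.448 -0.075  0.012]
[0.42  0.259 0.012]
dish [ 0.491 -0.012  0.02 ] [324. 309.]
big [0.478 0.369 0.01 ] [283. 221.]
tray [0.464 0.197 0.028] [291. 252.]
pivot [0.568 0.1   0.07 ] [345. 254.]
lens [0.428 0.087 0.066] [284. 268.]
handle [0.635 0.112 0.148] [373. 217.]
```

View pics/c0.png

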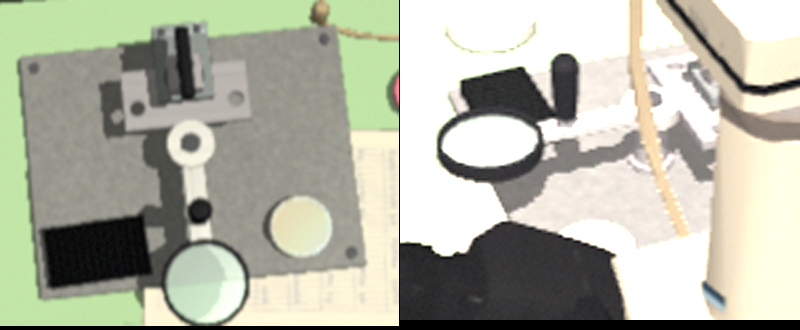

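The crop confirms the dish: an off-white disc, crop (300,226), smaller than (208,250) and under the right side position. The T-handle is the black bar at crop (185,64), about top (328,165). In the side view it is hidden behind the microscope, so I get its height from its ray against the plunger axis. Refining the numbers now.

```bash
python3 - <<'E'
from h import *
im=cv2.imread("pics/top0.png");g=cv2.cvtColor(im,6);hsv=cv2.cvtColor(im,40)
def blobs(n,mask,box):
    m=np.zeros_like(mask);x0,y0,x1,y1=box;m[y0:y1,x0:x1]=mask[y0:y1,x0:x1]
    cs=cv2.findContours(m,0,1)[0];c=max(cs,key=cv2.contourArea);print(n,cv2.contourArea(c),cv2.minAreaRect(c),[round(v,1) for v in cv2.minEnclosingCircle(c)[0]]);return c
dark=(g<35).astype(np.uint8)*255
blobs("handle",dark,(318,140,340,185));blobs("post",dark,(322,222,348,244))
blobs("tray",dark,(255,232,316,280))
blobs("pivotcap",((g>120)*255).astype(np.uint8),(318,190,345,216))
d=((hsv[...,1]>35)&(g>110)).astype(np.uint8)*255
blobs("dish",((g>125)*255).astype(np.uint8),(362,222,406,262))
lens=(dark|((g>110)*255).astype(np.uint8)); 
m=np.zeros_like(dark);m[245:295,312:362]=dark[245:295,312:362];p=cv2.findNonZero(m);print("lens",cv2.minEnclosingCircle(p))
s=cv2.imread("pics/side0.png");gs=cv2.cvtColor(s,6);ds=(gs<45).astype(np.uint8)*255
blobs("spost",ds,(300,228,322,262));
m=np.zeros_like(ds);m[250:285,260:306]=ds[250:285,260:306];c=max(cv2.findContours(m,0,1)[0],key=cv2.contourArea);print("slens",cv2.fitEllipse(c),cv2.boundingRect(c))
print(g[140:185:3,318:340])
E
```

```text
handle 159.0 ((327.0154113769531, 164.62306213378906), (33.4893798828125, 6.573841094970703), 82.87498474121094) [328.0, 164.5]
post 69.0 ((334.5, 235.5), (9.0, 9.0), 90.0) [334.9, 235.5]
tray 1285.0 ((285.6706848144531, 254.74012756347656), (28.8090877532959, 49.49365997314453), 81.15818786621094) [286.0, 254.6]
pivotcap 383.0 ((330.5, 203.0), (21.0, 24.0), 0.0) [330.8, 203.5]
dish 598.5 ((383.0, 242.5), (27.0, 28.0), 90.0) [383.2, 242.8]
lens ((334.0643310546875, 265.3304138183594), 22.187149047851562)
spost 206.0 ((307.5, 248.0), (26.0, 15.0), 90.0) [306.6, 248.3]
slens ((284.642822265625, 265.7243957519531), (30.503379821777344, 40.454185485839844), 68.68185424804688) (264, 250, 42, 33)
[[132 131 132 131 132 132 132 131 132 132 131 132 131 132 131 132 132 132
  131 131 132 131]
 [132 132 133 132 132 133 132 133 132 132 132 132 132 133 133 132 132 132
  130 131 132 133]
 [117 117 118 117 118 118 114 109 104 103 108 111 111 107  94  98  99 102
  106 110 113 127]
 [ 81  98 105 105  93  48  18  15  18  18  23  59 104 104  68  57  69  99
  120 119 117 129]
 [ 89  98 100 100  89  45  1
[... 295 characters left out ...]
2  22  44  85 106 111 105  95
   93  95  96  95]
 [ 49  55  56  56  57  50  28  13  16  20  23  22  26  55  94 110 110 104
   97  95  94  91]
 [ 46  48  54  56  55  46  28  14  14  19  21  23  24  53  98 112 115 111
   89  91  94  95]
 [ 38  39  53  56  56  58  51  26  13  19  21  23  23  46  87 110 114 105
   78  84  94  95]
 [ 37  40  53  57  56  57  56  43  23  17  20  25  23  34  72 107 115 110
   94  89  95  95]
 [ 47  44  49  54  56  56  53  39  17  16  17  22  23  27  54  90  98  97
  100  97  95  94]
 [ 48  48  45  46  51  53  52  46  24  15  15  20  22  20  34  64  81  86
   91  95  95  95]
 [ 46  46  45  54  74  75  73  67  52  48  48  46  47  53  60  64  71  77
   82  87  89  89]]
```

```bash
python3 - <<'E'
from h import *
L=onz("top",(338,270),.073);L2,e=tri((338,270),(284.3,267.5));print("lens",L,L2,e)
print("post tri",tri((334.9,235.5),(310.5,239)),onz("top",(334.9,235.5),.134))
D=onz("top",(383.2,242.6),.026);print("dish",D)
T=onz("top",(285.8,254.7),.028);print("tray",T)
H=onz("top",(327.2,164.8),.148);H1=onz("top",(329.3,180),.148);H0=onz("top",(325.3,149),.148);print("handle",H,"len",np.linalg.norm(H1-H0),"yaw",np.degrees(np.arctan2(*(H0-H1)[1::-1])))
P=onz("top",(330.9,203.3),.075);print("pivot",P,np.linalg.norm((P-L)[:2]),np.linalg.norm((P-H)[:2]),np.degrees(np.arctan2(*(H-L)[1::-1])),np.linalg.norm((D-P)[:2]))
# height of handle from axis: stand origin P, yaw from L->P
u=(P-L)[:2];u/=np.linalg.norm(u);A=P[:2]+.065*u
o,d=ray("top",(327.2,164.8));s=((A-o[:2])@d[:2])/(d[:2]@d[:2]);print("axis",A,"ray z",(o+s*d))
E
```

```text
lens [0.42718745 0.08727576 0.073     ] [0.42817248 0.08707554 0.06786299] 0.0011774301672950807
post tri (array([0.49072562, 0.09410873, 0.12639284]), np.float64(0.001428179892196481)) [0.49038295 0.09419459 0.134     ]
dish [ 0.48907099 -0.01204996  0.026     ]
tray [0.46445382 0.19761573 0.028     ]
handle [0.62958379 0.10806656 0.148     ] len 0.06345915995634585 yaw 6.589671346795841
pivot [0.56653887 0.10040704 0.075     ] 0.13996873987403358 0.06350850953906238 5.865032180284482 0.1365571259067715
axis [0.63125219 0.10650506] ray z [0.63130902 0.10800101 0.14159198]
```

```bash
python3 - <<'E'
from h import *
print("cord",tri((393,143),(230,165)),tri((393,140),(225,125)),tri((470,160),(300,140)))
for p,q in [((190,137),(395,115)),((400,103),(460,255)),((430,36),(470,115)),((142,60),(368,55))]: print("mon",p,tri(p,q))
for z in(.05,.1,.15): print(onz("top",(190,137),z).round(3),onz("top",(400,103),z).round(3))
E
```

```text
cord (array([0.45616636, 0.00621646, 0.40564047]), np.float64(0.2624823109686367)) (array([0.44813148, 0.01747795, 0.47211416]), np.float64(0.24610342862943826)) (array([ 0.4945556 , -0.08424816,  0.44982104]), np.float64(0.1136819908679974))
mon (190, 137) (array([0.70364631, 0.3390983 , 0.27548955]), np.float64(0.1100901104851193))
mon (400, 103) (array([ 0.76717635, -0.04320753,  0.12515792]), np.float64(0.00540296839825772))
mon (430, 36) (array([ 0.75181377, -0.04618853,  0.42856207]), np.float64(0.0017728368244565953))
mon (142, 60) (array([0.71407534, 0.39230006, 0.41986186]), np.float64(0.017332257718521083))
[0.721 0.405 0.05 ] [ 0.793 -0.053  0.05 ]
[0.705 0.393 0.1  ] [ 0.774 -0.046  0.1  ]
[0.689 0.381 0.15 ] [ 0.755 -0.039  0.15 ]
```

>>> {"fn": "drive_tool", "kwargs": {"increments": [[[1,1,0.575,0,0],[1,1,0.575,0,0],[1,1,0.575,0,0]]]}}

```text
time_s: 0.48
tcp_pos: [0.3803, 0.4849, 0.2376]
eef_rot: [180.0, 0.0, -26.8]
contact_force: [-0.2, 0.5, -0.5]
gripper_width: 0.0878
gripper_force: 0.0
```

>>> {"fn": "drive_tool", "kwargs": {"increments": [[[1,1,0.575,0,0],[1,1,0.575,0,0],[1,1,0.575,0,0]]]}}

```text
time_s: 0.85
tcp_pos: [0.4564, 0.3699, 0.2375]
eef_rot: [180.0, 0.0, -26.8]
contact_force: [-0.3, 0.4, 0.6]
gripper_width: 0.0875
gripper_force: 0.0
```

>>> {"fn": "drive_tool", "kwargs": {"increments": [[[1,1,0.575,0,0],[1,1,0.575,0,0],[1,1,0.575,0,0]]]}}

```text
time_s: 1.23
tcp_pos: [0.5327, 0.2549, 0.2372]
eef_rot: [180.0, 0.0, -26.8]
contact_force: [0.3, 0.1, -0.1]
gripper_width: 0.0876
gripper_force: 0.0
```

>>> {"fn": "drive_tool", "kwargs": {"increments": [[[1,0.9,0.5,0,-0.09],[1,0.9,0.5,0,-0.09],[1,0.9,0.5,0,-0.09],[1,0.9,0.5,0,-0.09]]]}}

```text
time_s: 1.72
tcp_pos: [0.6014, 0.1551, 0.237]
eef_rot: [180.0, 0.0, 5.7]
contact_force: [-0.2, 1.3, 0.8]
gripper_width: 0.0876
gripper_force: 0.0
```

>>> {"fn": "drive_tool", "kwargs": {"increments": [[[1,0.2,0.42,0.2,0],[1,0.2,0.42,0.4,0],[1,0.2,0.42,0.6,0],[1,0.2,0.42,0.6,0]]]}}

```text
time_s: 2.22
tcp_pos: [0.6287, 0.1082, 0.1637]
eef_rot: [179.9, 0.2, 5.7]
contact_force: [0.4, -1.0, -0.1]
gripper_width: 0.0876
gripper_force: 0.0
```

```bash
python3 - <<'E'
from h import *
print(r.get_state()["tcp_pos"])
a=capture("top")[90:290,220:440,::-1];b=capture("side")[150:300,240:440,::-1]
c=np.hstack([cv2.resize(a,(440,400)),cv2.resize(b,(360,400))]);cv2.imwrite("pics/c1.png",cv2.convertScaleAbs(c,alpha=1.6))
E
```

```text
[0.62873941 0.10818001 0.16369587]
```

View pics/c1.png

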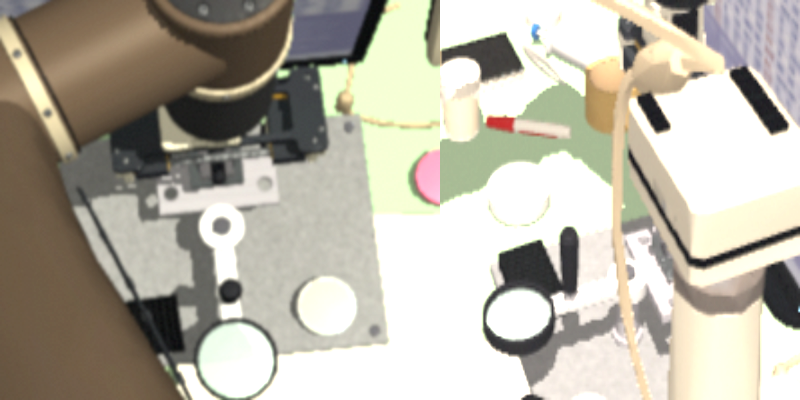

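The picture shows the hand straddling the handle: the bar end is at crop (218,175), central between the fingers, and the monitor is clear. I descend and close.

>>> {"fn": "drive_tool", "kwargs": {"increments": [[[1,0.01,0,0.13,0],[1,0.01,0,0.26,0],[-1,0.01,0,0.26,0],[-1,0.01,0,0.26,0],[-1,0.01,0,0.26,0]]], "squeeze": 35}}

```text
time_s: 2.95
tcp_pos: [0.6317, 0.1073, 0.1349]
eef_rot: [-180.0, -0.0, 5.8]
contact_force: [-0.0, 0.5, 0.5]
gripper_width: 0.0633
gripper_force: 0.0
```

>>> {"fn": "drive_tool", "kwargs": {"increments": [[[-1,0,0,0,0],[-1,0,0,0,0],[-1,0,0,0,0]]]}}

```text
time_s: 3.32
tcp_pos: [0.6314, 0.1073, 0.1345]
eef_rot: [-180.0, -0.0, 5.8]
contact_force: [-0.3, 0.5, 0.0]
gripper_width: 0.0336
gripper_force: 0.0
```

>>> {"fn": "drive_tool", "kwargs": {"increments": [[[-1,0,0,0,0],[-1,0,0,0,0],[-1,0,0,0,0],[-1,0,0,0,0]]]}}

```text
time_s: 3.82
tcp_pos: [0.6314, 0.1074, 0.1344]
eef_rot: [-180.0, -0.0, 5.8]
contact_force: [0.1, 1.5, 0.8]
gripper_width: 0.0153
gripper_force: 35.0
```

Gripped: the opening is 15 mm against the 14 mm bar. Now lift about 19 mm.

>>> {"fn": "drive_tool", "kwargs": {"increments": [[[-1,0,0,-0.08,0],[-1,0,0,-0.16,0],[-1,0,0,-0.16,0],[-1,0,0,-0.16,0]]]}}

```text
time_s: 4.32
tcp_pos: [0.631, 0.1073, 0.153]
eef_rot: [-180.0, 0.0, 5.8]
contact_force: [1.7, 1.3, -10.1]
gripper_width: 0.0149
gripper_force: 35.0
```

Up 18.6 mm with 9–10 N of spring force. Twist about 41° counterclockwise.

>>> {"fn": "drive_tool", "kwargs": {"increments": [[[-1,0,0,0,-0.025],[-1,0,0,0,-0.05],[-1,0,0,0,-0.08],[-1,0,0,0,-0.115],[-1,0,0,0,-0.115]]]}}

```text
time_s: 4.95
tcp_pos: [0.6313, 0.1067, 0.1531]
eef_rot: [180.0, 0.1, 47.2]
contact_force: [2.8, -2.7, -10.1]
gripper_width: 0.0154
gripper_force: 35.0
```

>>> {"fn": "drive_tool", "kwargs": {"increments": [[[-1,0,0,0.018,0],[-1,0,0,0.018,0]]]}}

```text
time_s: 5.2
tcp_pos: [0.6313, 0.1069, 0.1511]
eef_rot: [180.0, 0.0, 47.0]
contact_force: [2.8, -2.3, -8.9]
gripper_width: 0.0154
gripper_force: 35.0
```

>>> {"fn": "drive_tool", "kwargs": {"increments": [[[1,0,0,0,0],[1,0,0,0,0],[1,0,0,0,0],[1,0,0,0,0],[1,0,0,0,0]]]}}

```text
time_s: 5.82
tcp_pos: [0.6314, 0.1074, 0.1516]
eef_rot: [180.0, -0.0, 47.2]
contact_force: [-0.3, 0.4, 1.2]
gripper_width: 0.0594
gripper_force: 0.0
```

>>> {"fn": "drive_tool", "kwargs": {"increments": [[[1,0,0,-0.2,0],[1,0,0,-0.4,0],[1,0,0,-0.5,0],[1,0,0,-0.5,0]]]}}

```text
time_s: 6.32
tcp_pos: [0.6317, 0.1075, 0.212]
eef_rot: [180.0, -0.1, 47.2]
contact_force: [-0.6, -0.3, 0.1]
gripper_width: 0.0871
gripper_force: 0.0
```

>>> {"fn": "drive_tool", "kwargs": {"increments": [[[1,-0.883,-0.78,0,0.056],[1,-0.883,-0.78,0,0.056],[1,-0.883,-0.78,0,0.056],[1,-0.883,-0.78,0,0.056]]]}}

```text
time_s: 6.82
tcp_pos: [0.4899, 0.0932, 0.2114]
eef_rot: [-180.0, -0.0, 27.1]
contact_force: [1.3, 0.0, 1.1]
gripper_width: 0.0875
gripper_force: 0.0
```

```bash
python3 - <<'E'
from h import *
a=capture("top")[120:290,230:430,::-1];b=capture("side")[150:300,220:420,::-1]
c=np.hstack([cv2.resize(a,(440,400)),cv2.resize(b,(360,400))]);cv2.imwrite("pics/c2.png",cv2.convertScaleAbs(c,alpha=1.6))
E
```

```text
(no output)
```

View pics/c2.png

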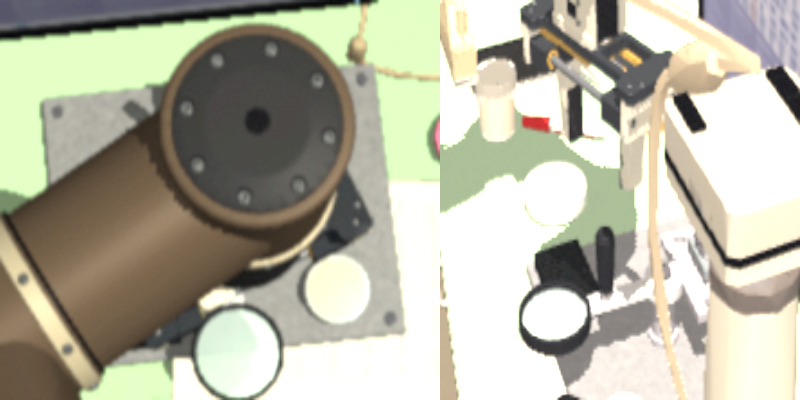

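The handle is hidden under the wrist here. The side view shows the open fingers above the post (side crop (605,255)). I descend over the post and close gently.

>>> {"fn": "drive_tool", "kwargs": {"increments": [[[1,0.013,0,0.3,0],[1,0.013,0,0.6,0],[1,0.013,0,0.81,0],[0.1,0.013,0,0.81,0],[-1,0.013,0,0.81,0]]], "squeeze": 12}}

```text
time_s: 7.55
tcp_pos: [0.4932, 0.0942, 0.1147]
eef_rot: [180.0, -0.0, 27.0]
contact_force: [0.3, -0.0, 0.9]
gripper_width: 0.0728
gripper_force: 0.0
```

>>> {"fn": "drive_tool", "kwargs": {"increments": [[[-1,0,0,0,0],[-1,0,0,0,0],[-1,0,0,0,0],[-1,0,0,0,0],[-1,0,0,0,0]]]}}

```text
time_s: 8.18
tcp_pos: [0.4921, 0.0939, 0.1143]
eef_rot: [180.0, -0.0, 27.0]
contact_force: [1.7, -1.9, -0.3]
gripper_width: 0.0233
gripper_force: 4.2
```

>>> {"fn": "drive_tool", "kwargs": {"increments": [[[-1,-0.035,0.13,0,0],[-1,-0.041,0.263,0,0],[-1,-0.018,0.395,0,0],[-1,0.034,0.526,0,0],[-1,0.034,0.526,0,0]]]}}

```text
time_s: 8.8
tcp_pos: [0.524, 0.0384, 0.1137]
eef_rot: [180.0, 0.1, 26.9]
contact_force: [-1.5, -4.9, -0.4]
gripper_width: 0.023
gripper_force: 12.0
```

>>> {"fn": "drive_tool", "kwargs": {"increments": [[[-1,0,0,0,0],[-1,0,0,0,0]]]}}

```text
time_s: 9.05
tcp_pos: [0.5233, 0.0389, 0.1138]
eef_rot: [180.0, 0.1, 27.0]
contact_force: [-0.8, -6.8, -1.3]
gripper_width: 0.0227
gripper_force: 12.0
```

```bash
python3 - <<'E'
from h import *
s=r.get_state()["tcp_pos"];P=np.array([.5665,.1004]);v=s[:2]-P;print(s,np.linalg.norm(v),"swing",np.radians((np.degrees(np.arctan2(v[1],v[0]))%360)-185.8))
E
```

```text
[0.52326642 0.0389193  0.11376254] 0.07515995412155645 swing 0.8566929432824902
```

>>> {"fn": "drive_tool", "kwargs": {"increments": [[[1,0,0,0,0],[1,0,0,0,0],[1,0,0,0,0],[1,0,0,0,0]]]}}

```text
time_s: 9.55
tcp_pos: [0.5245, 0.0399, 0.1143]
eef_rot: [-180.0, -0.0, 27.0]
contact_force: [0.4, -0.7, -0.7]
gripper_width: 0.0571
gripper_force: 0.0
```

>>> {"fn": "drive_tool", "kwargs": {"increments": [[[1,0,0,-0.4,0],[1,0,0,-0.85,0],[1,0,0,-0.85,0]]]}}

```text
time_s: 9.93
tcp_pos: [0.5269, 0.0403, 0.2209]
eef_rot: [179.9, -0.5, 27.0]
contact_force: [0.4, -1.4, -0.2]
gripper_width: 0.0854
gripper_force: 0.0
```

>>> {"fn": "drive_tool", "kwargs": {"increments": [[[1,0.5,-0.05,0,-0.028],[1,1,-0.1,0,-0.056],[1,1,-0.1,0,-0.056],[1,1,-0.1,0,-0.056]]]}}

```text
time_s: 10.42
tcp_pos: [0.6253, 0.1047, 0.2149]
eef_rot: [-179.9, 0.1, 47.1]
contact_force: [-0.9, 0.2, 0.8]
gripper_width: 0.0878
gripper_force: 0.0
```

```bash
python3 - <<'E'
from h import *
print(r.get_state()["tcp_pos"])
a=capture("top")[120:290,230:430,::-1];b=capture("side")[200:350,240:440,::-1]
c=np.hstack([cv2.resize(a,(440,400)),cv2.resize(b,(360,400))]);cv2.imwrite("pics/c3.png",cv2.convertScaleAbs(c,alpha=1.6))
E
```

```text
[0.62531416 0.10469116 0.21491383]
```

View pics/c3.png

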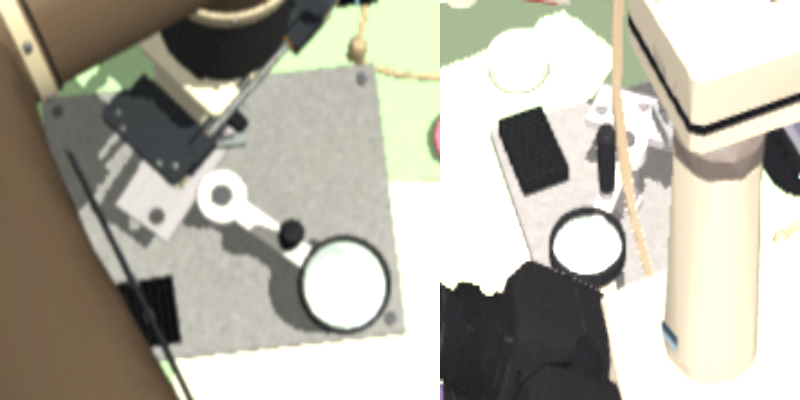

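The lens ring is at top crop (345,284), right over the dish, and the black handle tip at (238,122) shows the handle is still parked at an angle. I check the numbers.

```bash
python3 - <<'E'
from h import *
L=onz("top",(386.8,240.7),.073);print(L);P=np.array([.5665,.1004]);v=L[:2]-P;print(np.radians(np.degrees(np.arctan2(v[1],v[0]))%360-185.8),np.linalg.norm(v),np.linalg.norm(L[:2]-[.489,-.012]))
E=onz("top",(338.2,171.9),.164);print(E,np.degrees(np.arctan2(.1073-E[1],.6315-E[0])))
E
```

```text
[ 0.48706654 -0.01448105  0.073     ]
0.8646087003224404 0.13966864374062699 0.0031454530009940593
[0.61089073 0.08700314 0.164     ] 44.562436035256866
```

>>> {"fn": "drive_tool", "kwargs": {"increments": [[[1,0.05,0.023,0.1,0],[1,0.05,0.023,0.3,0],[1,0.05,0.023,0.53,0],[0,0.05,0.023,0.53,0],[-1,0.05,0.023,0.53,0]]], "squeeze": 35}}

```text
time_s: 11.15
tcp_pos: [0.6325, 0.1072, 0.1535]
eef_rot: [180.0, -0.0, 47.2]
contact_force: [-0.6, 0.5, 1.0]
gripper_width: 0.0729
gripper_force: 0.0
```

>>> {"fn": "drive_tool", "kwargs": {"increments": [[[-1,0,0,0,0],[-1,0,0,0,0],[-1,0,0,0,0],[-1,0,0,0,0],[-1,0,0,0,0]]]}}

```text
time_s: 11.78
tcp_pos: [0.6319, 0.1073, 0.1526]
eef_rot: [180.0, 0.0, 47.2]
contact_force: [0.9, -0.5, -0.2]
gripper_width: 0.0235
gripper_force: 0.0
```

>>> {"fn": "drive_tool", "kwargs": {"increments": [[[-1,0,0,0,0],[-1,0,0,0,0]]]}}

```text
time_s: 12.02
tcp_pos: [0.632, 0.1072, 0.1526]
eef_rot: [180.0, 0.0, 47.2]
contact_force: [0.3, -0.1, 0.1]
gripper_width: 0.0153
gripper_force: 35.0
```

>>> {"fn": "drive_tool", "kwargs": {"increments": [[[-1,0,0,-0.02,0],[-1,0,0,-0.02,0]]]}}

```text
time_s: 12.28
tcp_pos: [0.6317, 0.1071, 0.154]
eef_rot: [-180.0, 0.1, 47.1]
contact_force: [3.8, -1.6, -9.2]
gripper_width: 0.0152
gripper_force: 35.0
```

>>> {"fn": "drive_tool", "kwargs": {"increments": [[[-1,0,0,0,0.028],[-1,0,0,0,0.056],[-1,0,0,0,0.085],[-1,0,0,0,0.115],[-1,0,0,0,0.115]]]}}

```text
time_s: 12.9
tcp_pos: [0.6315, 0.1075, 0.1541]
eef_rot: [-180.0, 0.1, 5.8]
contact_force: [2.2, 0.6, -8.7]
gripper_width: 0.0154
gripper_force: 35.0
```

>>> {"fn": "drive_tool", "kwargs": {"increments": [[[-1,0,0,0.04,0],[-1,0,0,0.08,0],[-1,0,0,0.12,0],[-1,0,0,0.15,0],[-1,0,0,0.15,0]]]}}

```text
time_s: 13.52
tcp_pos: [0.6319, 0.1073, 0.137]
eef_rot: [-180.0, 0.0, 5.8]
contact_force: [0.1, 1.5, -6.2]
gripper_width: 0.0154
gripper_force: 35.0
```

>>> {"fn": "drive_tool", "kwargs": {"increments": [[[-1,0,0,0.012,0],[-1,0,0,0.012,0]]]}}

```text
time_s: 13.78
tcp_pos: [0.6323, 0.1073, 0.1365]
eef_rot: [-180.0, -0.1, 5.8]
contact_force: [-1.9, 2.9, 1.4]
gripper_width: 0.0153
gripper_force: 35.0
```

>>> {"fn": "drive_tool", "kwargs": {"increments": [[[1,0,0,0,0],[1,0,0,0,0],[1,0,0,0,0],[1,0,0,0,0],[1,0,0,0,0]]]}}

```text
time_s: 14.4
tcp_pos: [0.6319, 0.1072, 0.1355]
eef_rot: [180.0, 0.0, 5.8]
contact_force: [-0.4, 0.9, -1.0]
gripper_width: 0.06
gripper_force: 0.0
```

>>> {"fn": "drive_tool", "kwargs": {"increments": [[[1,0,0,-0.3,0],[1,0,0,-0.6,0],[1,0,0,-0.8,0]]]}}

```text
time_s: 14.78
tcp_pos: [0.6324, 0.1074, 0.2335]
eef_rot: [-180.0, -0.1, 5.8]
contact_force: [-0.5, -0.1, -0.6]
gripper_width: 0.0861
gripper_force: 0.0
```

>>> {"fn": "drive_tool", "kwargs": {"increments": [[[1,-0.5,-0.5,0,0],[1,-1,-1,0,0],[1,-1,-1,0,0],[1,-1,-1,0,0]]]}}

```text
time_s: 15.28
tcp_pos: [0.4987, 0.2162, 0.2323]
eef_rot: [-179.9, -0.0, 6.0]
contact_force: [0.5, -0.8, 0.9]
gripper_width: 0.0876
gripper_force: 0.0
```

>>> {"fn": "drive_tool", "kwargs": {"increments": [[[1,-0.5,-1,0,0],[1,-0.5,-1,0,0],[1,-0.5,-1,0,0],[1,-0.5,-1,0,0]]]}}

```text
time_s: 15.78
tcp_pos: [0.4288, 0.3282, 0.2314]
eef_rot: [180.0, 0.0, 5.8]
contact_force: [0.5, -0.5, -0.1]
gripper_width: 0.0875
gripper_force: 0.0
```

```bash
python3 - <<'E'
from h import *
print(r.get_state()["tcp_pos"])
im=capture("top")[:,:,::-1];cv2.imwrite("pics/top4.png",im)
a=im[120:290,230:430];cv2.imwrite("pics/c4.png",cv2.convertScaleAbs(cv2.resize(a,(700,595)),alpha=1.6))
E
```

```text
[0.4287869  0.32821122 0.23141998]
```

View pics/c4.png

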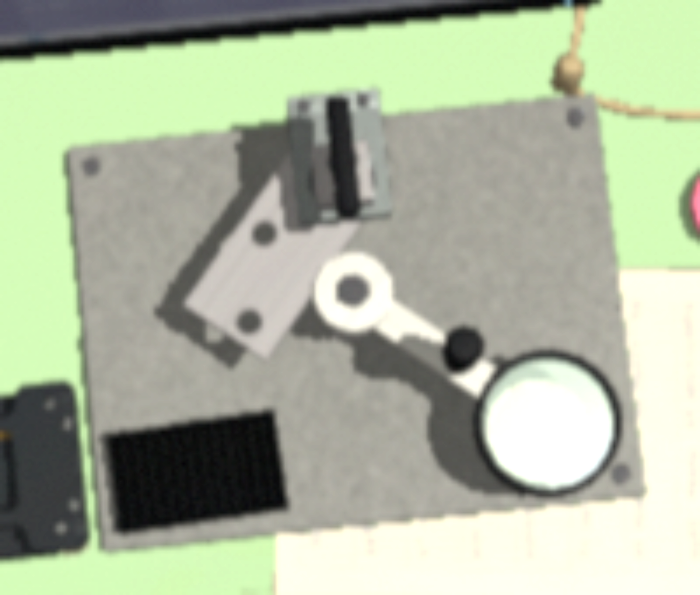

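The handle at crop (342,155) is along the stand's x again, and the lens at (548,422) is over the dish. I compare the handle blob with its starting one, since a raised handle would look longer and shifted, and then hand in.

```bash
python3 - <<'E'
from h import *
def f(n):
    g=cv2.cvtColor(cv2.imread(n),6);m=np.zeros_like(g);m[140:185,318:340]=(g[140:185,318:340]<35)*255
    c=max(cv2.findContours(m,0,1)[0],key=cv2.contourArea);return cv2.minAreaRect(c)
a,b=f("pics/top0.png"),f("pics/top4.png");print(a,b)
print(proj("top",[.6315,.1075,.148]),proj("top",[.6315,.1075,.162]))
if np.hypot(*np.subtract(a[0],b[0]))<.5: print(job.close_job())
E
```

```text
((327.0154113769531, 164.62306213378906), (33.4893798828125, 6.573841094970703), 82.87498474121094) ((327.0213928222656, 164.99720764160156), (32.50724792480469, 6.510071754455566), 82.56858825683594)
[327.47719887 163.85399453] [327.53510634 161.96258014]
the job is handed in; nothing more can be done
None
```

The job is handed in, and no verdict came back: the plunger looks fully home again in the last top image, and the magnifier measured about 3 mm from the dish centre just before locking.

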